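# Record the weight and lift the gear off the balance with the tongs

## Robot

A 6-joint arm with a two-finger parallel gripper is mounted at the origin on a cart in front of the work surface, level with it; the furniture and walls round the work are solid. World frame = base frame: x ahead of the robot, y to its left, z up, the work surface at z = 0. Lengths are in m, angles in rad, forces in N, time in s.
With the tool pointing down it reaches from about 0.325 to 0.75 m from the base axis. Payload 7.6 kg.
Tool frame: the origin (TCP) lies midway between the tips of the shut fingers; the grasp point (between the pads) lies grip_depth behind it (grip_depth is the distance from the TCP to the grasp point, in m); z points along the fingers, y is the line along which they close (so a half turn about z gives the same grasp; the last joint's range is limited). The gripper opens to 85 mm and grips with 20 to 120 N. Pads are 22 mm wide; open, the fingers measure 114 mm over their backs; the gripper's body (76 mm by 85 mm) begins 54 mm behind the grasp point. The pads swing forward as they close: fully open they stand 13 mm farther back than shut.
Start: joints at [1.238, 0.052, 1.401, -0, 1.689, -0.07], TCP at [0.136, 0.507, 0.231] pointing down, gripper open.
Joint ranges: [-2.9, 2.9], [-0.91, 2.17], [0.12, 2.37], [-1.06, 4.2], [0.26, 2.73], [-2.93, 2.93]. Speed limits (rad/s): [2.57, 2.57, 3.01, 3.14, 3.14, 3.14].

## Interface

Orientations are given as a unit quaternion [x, y, z, w].
In Python, from station import * gives the robot as it stands. The module is installed in compiled form; this text tells all that it offers.
- The arm moves only by the shell command python3 -m inch 'ROWS' [FORCE]. ROWS is JSON, a list that holds one entry, the list of rows, each a list of 7 numbers: the turn, a rotation vector about the world's x, y, z in units of 0.12 rad (1.0 is 0.12 rad), then the shift along the world's x, y, z in units of 2.5 cm (1.0 is 2.5 cm), then the opening, from -1 (shut) to 1 (fully open). A call has 1 to 5 rows; each row shifts and turns the commanded pose from where the row before left it; what a row does not reach is not made up. A row lasts 1/8 s, in which the tool goes at most 62.5 mm and 10.7 degrees, less where a joint would pass 70% of its speed; a pose out of reach is approached as far as the arm can. A call with a number of a shift or a turn outside -1 to 1 is refused whole. A call with a gripper value outside its range is refused whole. The fingers move at their own pace and stop on an object; FORCE is the grip in N (left out, the last holds). Time passes only in rows, so rows that do not move let the fingers close. It gives the time, the measured TCP pose, the force, the opening and the grip force at its end, in the units of the state.
- state(): the state, without advancing time (a new reading comes with each control period).
- grab_frame(name): name is "scene" or "top" or "wrist"; returns (picture, depth): 384x512x3 uint8, red, green, blue; 384x512 float32, m along the optical axis (not along the pixel's ray), 0 where there is no reading.
- get_calibration(name): a dict with "fx", "fy", "cx", "cy" (pixels), "k1" (the pictures are not rectified: a ray, as slopes to the right and down, at radius r is drawn at 1 + k1 r^2 times it, then the intrinsics apply), "camera_from_world" (4x4, takes a point from world to camera coordinates). Camera axes: x right, y down, z forward; pixel columns grow to the right and rows downward; lengths in m; the calibration is good to about 2 mm. A picture is of the moment at which its call begins: read the wrist's pose just before it. get_calibration takes no time and is no camera call; for the wrist camera it gives the pose at the moment of the call.
- close_job(): hands the job in; it is judged then, once.
The state is a dict: "time": time; "joint_positions": joint angles; "dq": joint speeds; "joint_torque": joint torques, N m; "position": TCP position; "eef_rot": TCP orientation; "force": force on the tool from outside, world axes, zero at the start; "moment": the same for the moment, N m; "width": opening from 0.0 (shut) to 1.0 (fully open); "finger_force": force on a finger pad.
Only numpy, scipy, OpenCV 4.12 (cv2) and the standard library are available. Lean on these libraries where they do the work, as an engineer would, in place of code of your own. Each camera call takes 0.05 s, during which the arm holds its last target. There are 200 camera calls.

## Task

Take the spring tongs from their wooden rest and, with the nose of the tongs, press the recessed red button on the front of the small balance fully in, so that it records the weight while the gear is still in its place. Then use the tongs to pick the white nylon gear off the balance's pedestal and finish while holding it: gear still and level between the jaws, at least 6 cm above the pedestal. Keep the gripper's fingers off the gear and the balance, and leave the things standing around where they are.

Things in the scene. Friction and masses are not known exactly. Their poses are not given: they have to be found in the camera images.
- tongs_grip (a point): Midway between the blue grip pads of the 74 g spring tongs, half-way up; also their balance point. x runs to the nose, y across (closing direction), z up. They lie flat; arms and jaws are 14 mm tall. Pads: 44 mm long (x), 20 mm tall; over their outsides 57 mm free (open), 43 mm on the gear, 33 mm shut. Below lies only the rest's spine, 20 mm wide.
- tongs_jaws (a point): Midway between the two jaws of the tongs, half-way up, 105 mm ahead (+x) of tongs_grip; axes as there. The jaws are black, shallow V blocks, 22 mm long (x), that centre a round part here. At their narrowest (the ends) the gap is 53 mm free, 22 mm on the gear.
- tongs_nose (a point): Front end of the tongs, between the jaw ends, half-way up, 116 mm ahead (+x) of tongs_grip; axes as there. The end of the shut jaws lies 0 to 2 mm ahead of it. Shut, the nose is about 9 mm wide at its end and 20 mm wide 12 mm behind it.
- tongs_left (a joint): Angle of each tongs arm in rad: 0 fully open (free), about 0.08 with the gear between the jaws, 0.135 squeezed shut. Both arms hinge at the bow, 90 mm behind tongs_grip (-x), and move alike; a spring opens them: each pad needs about 6 N to begin to close, 9 N when shut; held part open, the spring presses them against the fingers.
- tongs_rest: fixed dark wooden rest, origin on the counter under its centre, x along the tongs lying on it. Cross bars 20 mm high at x = -60 mm and +62 mm (with lips to 26 mm high outside the arms) carry the tongs; between them a spine 20 mm wide, 5 mm thick; lift the tongs straight up.
- balance: fixed white balance, 112 mm wide (y), from x = -52 mm (front face, towards -x) to x = +68 mm, 52 mm high; origin on the counter below the middle of the pan. The pan, 64 mm in diameter, has its top at z = 58 mm; on it stands an 18 mm thick round pedestal with its top at z = 68 mm. Dark display at the front left. To its right stands the workshop's tall black instrument mount: keep the arm clear of it.
- pedestal_top (a point): centre of the top of the pedestal that the gear lies on; axes as for the balance.
- button_face (a point): centre of the front of the red button, 21 mm in diameter, 30 mm above the counter; x points into the balance (the way to press). It sits 5 mm behind the front face in a recess 32 mm wide and 28 mm high, centred on it.
- record_button (a joint): travel of the button in m: 0 out, 0.005 fully in; it needs 1 N to begin to move and 3.5 N to be fully in, and springs back. 0.0035 records the weight.
- gear_center (a point): centre of the toothed rim of the white nylon gear lying flat on the pedestal: z is its axis, this point is 3 mm above its underside. The rim is 28 mm in diameter and 6 mm thick and overhangs the pedestal all round; a 12 mm hub stands on it to 11 mm above the underside. About 16 g.
- eye_loupe: black eye loupe, 41 mm in diameter, 40 mm tall, standing near the balance; origin at its underside. Leave it.
- tape_roll: roll of yellow masking tape lying flat, 58 mm in diameter, 18 mm tall; origin at its underside. Leave it.
- solder_reel: blue and white reel, 50 mm in diameter, 30 mm tall; origin at its underside. Leave it.

How it is judged:
By the outcome, as a careful person would: the job done as asked, in the order asked, and still so for the second after the job is handed in, while the arm keeps its last pose, push and grip.
It also fails if it takes over 48 s, if anything falls off the work surface, if the arm or the gripper's body presses on something with over 40 N, if the wrist force passes 120 N, or if a joint passes its speed limit or range.

## Working session

There is one attempt and no reset: what is moved stays moved. The work goes in short steps, Python scripts to look and compute and a shell command to move; the robot and the scene stay as the last step left them, time stands still between calls to the robot, and variables do not carry over. Pictures are saved under pics/ and viewed, at most 12 in all, crops included, and the job is handed in when it is done.

```bash
mkdir -p pics; cat > h.py <<'E'
import numpy as np, cv2
from station import *
def ray(c,u,v):
    K=np.array([[c["fx"],0,c["cx"]],[0,c["fy"],c["cy"]],[0,0,1.]])
    d=np.hypot((u-c["cx"])/c["fx"],(v-c["cy"])/c["fy"]); r=d
    for _ in range(30): r=d/(1+c["k1"]*r*r)
    s=r/d if d>0 else 1
    p=np.array([(u-c["cx"])/c["fx"]*s,(v-c["cy"])/c["fy"]*s,1])
    T=np.linalg.inv(np.array(c["camera_from_world"]))
    return T[:3,3],T[:3,:3]@p
def plane(c,u,v,z):
    o,d=ray(c,u,v); return o+d*(z-o[2])/d[2]
def world(c,u,v,dep):
    o,d=ray(c,u,v); return o+d*dep
E
python3 - <<'E'
from h import *
s=state(); print(s)
ims=[]
for n in ("scene","top"):
    c=get_calibration(n); p,d=grab_frame(n); np.savez(n,p=p,d=d)
    print(n,c)
    cv2.imwrite(f"pics/{n}.png",cv2.cvtColor(p,cv2.COLOR_RGB2BGR))
E
```

```text
{'time': 0.0, 'joint_positions': array([ 1.23768787e+00,  5.28212124e-02,  1.40174543e+00,  7.10581173e-07,
        1.68858574e+00, -7.03321412e-02]), 'dq': array([-0.00035717,  0.0007101 ,  0.00242388,  0.00115538,  0.00013331,
        0.00063676]), 'joint_torque': array([-2.29764533e-03, -3.81678987e+01, -3.60175931e+01, -1.40150660e-04,
        6.45500753e-03, -1.04163394e-05]), 'position': array([0.13626984, 0.50669227, 0.23047011]), 'eef_rot': array([ 1.31010381e-01,  9.91380690e-01, -7.63978008e-04, -1.56594928e-04]), 'force': array([0.19455464, 0.50474854, 0.56480915]), 'moment': array([ 0.01742475,  0.003049  , -0.0457384 ]), 'finger_force': 0.0, 'width': 0.9972785094320981}
scene {'fx': 487.765311275885, 'fy': 487.765311275885, 'cx': 263.07977096063576, 'cy': 191.50671642624349, 'k1': -0.05023698011071165, 'camera_from_world': array([[ 0.73605226, -0.6766382 ,  0.01969295, -0.31988785],
       [-0.47226731, -0.53414327, -0.70118083,  0.4012807 ],
       [ 0.48496459,  0.5068054 , -0.71271147,  0.87300953],
       [ 0.        ,  0.        ,  0.        ,  1.        ]])}
top {'fx': 490.7129015518392, 'fy': 490.7129015518392, 'cx': 257.4421300728663, 'cy': 195.76076970225162, 'k1': 0.009122295221478715, 'camera_from_world': array([[-0.01108653, -0.99993239, -0.0035081 ,  0.16336608],
       [-0.99016549,  0.01146741, -0.13943029,  0.56985551],
       [ 0.13946109,  0.0019278 , -0.99022567,  1.44399044],
       [ 0.        ,  0.        ,  0.        ,  1.        ]])}
```

View pics/scene.png

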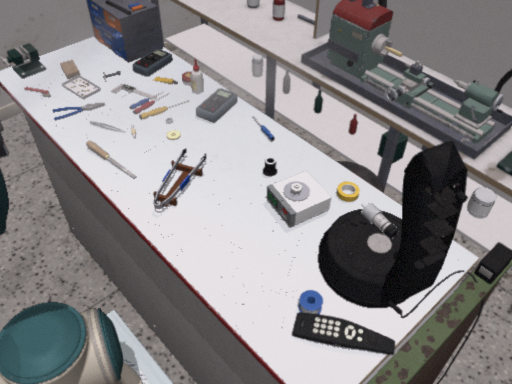

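View pics/top.png

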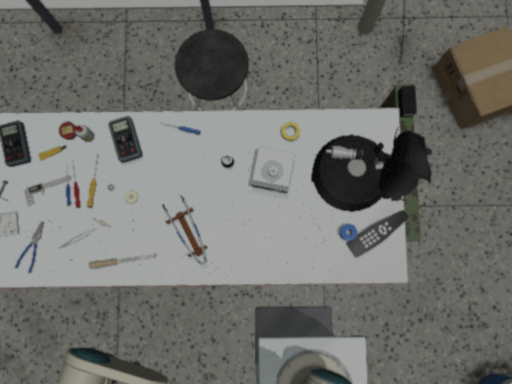

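The top view shows the tongs with the bow at about (203,260), the jaws near (165,208)/(183,199) and the blue pads near (182,238)/(198,233). The balance is at (272,170) with its front towards the robot, and the loupe is at (228,161). I'll take rough positions from this and then go closer with the wrist camera.

```bash
python3 - <<'E'
from h import *
t=np.load("top.npz"); c=get_calibration("top")
hsv=cv2.cvtColor(t["p"],cv2.COLOR_RGB2HSV)
for n,(u,v,z) in dict(bow=(204,261,.027),rest=(187,232,.02),jawL=(165,208,.027),jawR=(183,199,.027),ped=(272,170,.07),bal=(272,170,.052),loupe=(228,161,.02),balFL=(250,187,.05),balFR=(287,191,.05),balBL=(257,148,.05),balBR=(294,152,.05)).items(): print(n,plane(c,u,v,z).round(3), t["d"][v,u])
w=get_calibration("wrist"); print(w); T=np.linalg.inv(w["camera_from_world"]); print(T.round(3))
m=cv2.inRange(hsv,(105,110,50),(130,255,255)); m[:190]=0;m[270:]=0;m[:,:150]=0;m[:,230:]=0
n,_,st,ce=cv2.connectedComponentsWithStats(m)
for i in range(1,n): print(st[i],plane(c,*ce[i],.027).round(3))
p,d=grab_frame("wrist"); cv2.imwrite("pics/w0.png",cv2.cvtColor(p,cv2.COLOR_RGB2BGR))
E
```

```text
bow [0.378 0.319 0.027] 1.5014284
rest [0.466 0.372 0.02 ] 1.503482
jawL [0.539 0.439 0.027] 1.4888532
jawR [0.566 0.384 0.027] 1.490148
ped [0.645 0.113 0.07 ] 1.4531159
bal [0.648 0.112 0.052] 1.4531159
loupe [0.684 0.247 0.02 ] 1.5370622
balFL [0.597 0.179 0.05 ] 1.5318401
balFR [0.584 0.068 0.05 ] 1.4791945
balBL [0.717 0.157 0.05 ] 1.5471404
balBR [0.703 0.044 0.05 ] 1.5455214
{'fx': 289.6540939820128, 'fy': 289.6540939820128, 'cx': 252.03456628792873, 'cy': 194.66256142020015, 'k1': -0.04079586649392178, 'camera_from_world': array([[ 0.25982967,  0.96565393, -0.00101823, -0.52484283],
       [ 0.92235638, -0.24786707,  0.29634543, -0.03896638],
       [ 0.28591475, -0.0779385 , -0.95508028,  0.38090143],
       [ 0.        ,  0.        ,  0.        ,  1.        ]])}
[[ 0.26   0.922  0.286  0.063]
 [ 0.966 -0.248 -0.078  0.527]
 [-0.001  0.296 -0.955  0.375]
 [ 0.     0.     0.     1.   ]]
[196 229   1   1   1] [0.474 0.344 0.027]
[197 231   1   1   1] [0.468 0.341 0.027]
[198 234   1   1   1] [0.459 0.338 0.027]
```

```bash
python3 -c "
import station; print([ (k,getattr(station,k)) for k in dir(station) if 'depth' in k.lower() or 'grip' in k.lower()], dir(station))"
python3 -m inch '[[[0,0,0.48,0.99,-0.445,0,1],[0,0,0.48,0.99,-0.445,0,1],[0,0,0.48,0.99,-0.445,0,1],[0,0,0.48,0.99,-0.445,0,1],[0,0,0.48,0.99,-0.445,0,1]]]' 
python3 -m inch '[[[0,0,0.48,0.99,-0.445,0,1],[0,0,0.48,0.99,-0.445,0,1],[0,0,0.48,0.99,-0.445,0,1],[0,0,0.48,0.99,-0.445,0,1],[0,0,0.48,0.99,-0.445,0,1]]]' 
python3 -m inch '[[[0,0,0.48,0.99,-0.445,0,1],[0,0,0.48,0.99,-0.445,0,1],[0,0,0.48,0.99,-0.445,0,1],[0,0,0,0,0,0,1],[0,0,0,0,0,0,1]]]'
python3 - <<'E'
from h import *
c=get_calibration("wrist"); p,d=grab_frame("wrist"); np.savez("w1",p=p,d=d,T=c["camera_from_world"])
cv2.imwrite("pics/w1.png",cv2.resize(cv2.cvtColor(p,cv2.COLOR_RGB2BGR),(800,600)))
E
```

```text
[('grip_depth', 0.0187)] ['MotionError', '__builtins__', '__cached__', '__doc__', '__file__', '__loader__', '__name__', '__package__', '__spec__', 'close_job', 'get_calibration', 'grab_frame', 'grip_depth', 'state']
time: 0.78
position: [0.2608, 0.4508, 0.231]
eef_rot: [-0.014, 1.0, -0.0, -0.0]
force: [0.4, -0.5, -0.2]
width: 1.002
finger_force: 0.0
time: 1.4
position: [0.3846, 0.3952, 0.2309]
eef_rot: [-0.157, 0.988, -0.0, -0.0]
force: [0.1, 0.3, 0.8]
width: 1.0
finger_force: 0.0
time: 2.02
position: [0.4576, 0.3626, 0.231]
eef_rot: [-0.24, 0.971, 0.0, -0.0]
force: [-0.7, 0.3, 0.1]
width: 0.998
finger_force: 0.0
```

View pics/w1.png

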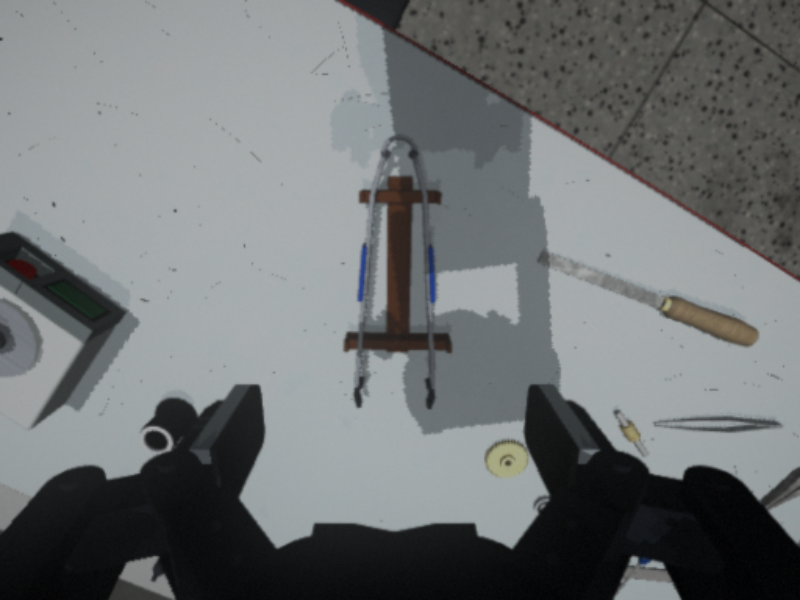

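The wrist view shows the tongs head-on. The blue pads are at about (232,174) and (276,174) in raw pixels, the bow is at (256,88) and the jaw tips are at (230,250)/(275,250). The red button is at (13,172).

```bash
python3 - <<'E'
from h import *
w=np.load("w1.npz"); c=get_calibration("wrist"); c["camera_from_world"]=w["T"]
hsv=cv2.cvtColor(w["p"],cv2.COLOR_RGB2HSV)
m=cv2.inRange(hsv,(110,120,60),(130,255,255)); m[:,:200]=0; m[:,310:]=0; m[260:]=0
n,_,st,ce=cv2.connectedComponentsWithStats(m); P=[]
for i in range(1,n):
    if st[i][4]>15:
        q=plane(c,*ce[i],.034);P.append(q); print(st[i],ce[i],q.round(4), w["d"][int(ce[i][1]),int(ce[i][0])], world(c,*ce[i],w["d"][int(ce[i][1]),int(ce[i][0])]).round(3))
print("mid",np.mean(P,0), "sep",np.linalg.norm(P[0]-P[1]))
for n_,u,v,z in (("bow",255.5,88,.034),("jl",229.5,260,.034),("jr",275.5,260,.034),("restA",256,126,.026),("restB",255,220,.026)): print(n_,plane(c,u,v,z).round(4))
m=cv2.inRange(hsv,(0,120,80),(8,255,255))|cv2.inRange(hsv,(172,120,80),(180,255,255)); m[:,60:]=0
n,_,st,ce=cv2.connectedComponentsWithStats(m)
for i in range(1,n):
    if st[i][4]>10: print("red",st[i],plane(c,*ce[i],.03).round(4))
print(state()["position"])
E
```

```text
[229 158   5  35  86] [231.41860465 174.97674419] [0.474  0.3434 0.034 ] 0.3457272 [0.473 0.343 0.038]
[274 158   4  36  89] [275.87640449 176.14606742] [0.4502 0.3917 0.034 ] 0.3442275 [0.449 0.391 0.04 ]
mid [0.46205593 0.3675563  0.034     ] sep 0.053794609920107705
bow [0.3726 0.3225 0.034 ]
jl [0.5788 0.393  0.034 ]
jr [0.5503 0.4471 0.034 ]
restA [0.4094 0.3429 0.026 ]
restB [0.5152 0.3977 0.026 ]
[0.45742286 0.3627897  0.23121719]
```

```bash
python3 -m inch '[[[0,0,-0.12,0.18,0.19,-0.99,1],[0,0,0,0,0,-1,1],[0,0,0,0,0,-1,1],[0,0,0,0,0,-1,1],[0,0,0,0,0,-1,1]]]' 
python3 -m inch '[[[0,0,0,0,0,-1,1],[0,0,0,0,0,-1,1],[0,0,0,0,0,-1,1],[0,0,0,0,0,-0.93,1],[0,0,0,0,0,0,1]]]' 
python3 - <<'E'
from h import *
print(state()["position"],state()["force"])
c=get_calibration("wrist"); p,d=grab_frame("wrist"); np.savez("w2",p=p,d=d,T=c["camera_from_world"])
cv2.imwrite("pics/w2.png",cv2.cvtColor(p,cv2.COLOR_RGB2BGR))
E
```

```text
time: 2.7
position: [0.4618, 0.3677, 0.106]
eef_rot: [-0.234, 0.972, 0.0, 0.0]
force: [0.7, 0.1, -0.2]
width: 0.995
finger_force: 0.0
time: 3.32
position: [0.4607, 0.3669, 0.0065]
eef_rot: [-0.234, 0.972, -0.001, -0.002]
force: [-0.5, -0.1, 0.2]
width: 0.997
finger_force: 0.0
[0.46074827 0.36685325 0.00650907] [-0.50418655 -0.13239643  0.2467839 ]
```

View pics/w2.png

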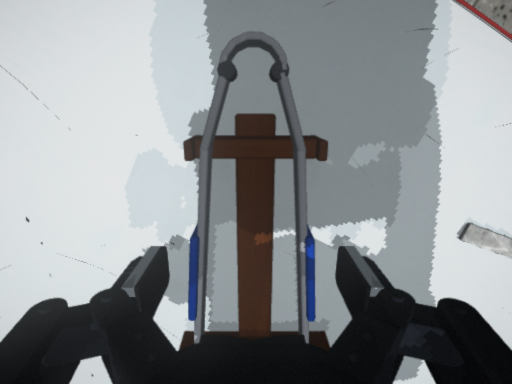

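The tongs are centred between the fingers, with pads at columns 189–315 and fingertips at 168–336, and they line up. I'll close part way and lift.

```bash
python3 -m inch '[[[0,0,0,0,0,0,0.15],[0,0,0,0,0,0,0.15],[0,0,0,0,0,0,0.15],[0,0,0,0,0,0,0.15],[0,0,0,0,0,0,0.15]]]' 40
python3 -m inch '[[[0,0,0,0,0,0.2,0.15],[0,0,0,0,0,0.4,0.15],[0,0,0,0,0,0.6,0.15],[0,0,0,0,0,0.8,0.15],[0,0,0,0,0,0,0.15]]]'
python3 - <<'E'
from h import *
c=get_calibration("wrist"); p,d=grab_frame("wrist"); np.savez("w3",p=p,d=d,T=c["camera_from_world"])
cv2.imwrite("pics/w3.png",cv2.cvtColor(p,cv2.COLOR_RGB2BGR))
E
```

```text
time: 4.0
position: [0.464, 0.3683, 0.0114]
eef_rot: [-0.234, 0.972, 0.001, 0.002]
force: [-0.9, 0.0, 8.3]
width: 0.575
finger_force: 9.2
time: 4.62
position: [0.4639, 0.368, 0.0613]
eef_rot: [-0.234, 0.972, 0.001, 0.002]
force: [0.5, -0.6, -0.4]
width: 0.576
finger_force: 6.3
```

View pics/w3.png

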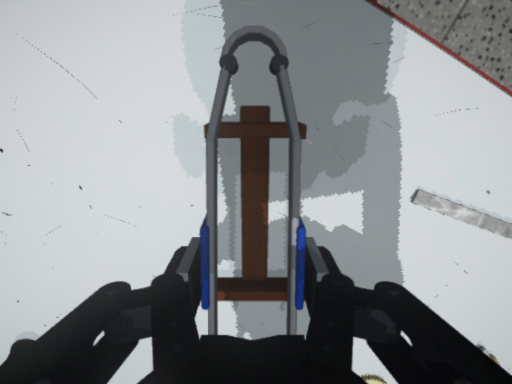

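The tongs came off the rest level and held, with pads at columns 205–305. I'll shut them on the way and move to a viewpoint left of the balance.

```bash
python3 -m inch '[[[0,0,0,0,0,0.9,-1],[0,0,-0.54,0.47,-0.52,0.93,-1],[0,0,-0.54,0.47,-0.52,0.93,-1],[0,0,-0.54,0.47,-0.52,0.93,-1],[0,0,-0.54,0.47,-0.52,0.93,-1]]]' 40
python3 -m inch '[[[0,0,-0.54,0.47,-0.52,0.93,-1],[0,0,-0.54,0.47,-0.52,0.93,-1],[0,0,-0.54,0.47,-0.52,0.93,-1],[0,0,-0.54,0.47,-0.52,0.93,-1],[0,0,-0.54,0.47,-0.52,0,-1]]]'
python3 -m inch '[[[0,0,0,0,0,0,-1],[0,0,0,0,0,0,-1]]]'
python3 - <<'E'
from h import *
c=get_calibration("wrist"); p,d=grab_frame("wrist"); np.savez("w4",p=p,d=d,T=c["camera_from_world"])
cv2.imwrite("pics/w4.png",cv2.resize(cv2.cvtColor(p,cv2.COLOR_RGB2BGR),(800,600)))
for n in ("top","scene"):
    p,d=grab_frame(n); np.savez(n+"4",p=p,d=d)
E
```

```text
time: 5.3
position: [0.5096, 0.3145, 0.1736]
eef_rot: [-0.105, 0.994, -0.0, -0.001]
force: [0.6, 0.9, -1.0]
width: 0.381
finger_force: 39.6
time: 5.92
position: [0.5692, 0.2499, 0.2686]
eef_rot: [0.057, 0.998, 0.001, 0.001]
force: [0.1, -0.1, -0.4]
width: 0.38
finger_force: 39.6
time: 6.18
position: [0.5678, 0.2505, 0.2658]
eef_rot: [0.055, 0.998, -0.0, -0.001]
force: [-0.1, 0.2, -0.0]
width: 0.381
finger_force: 39.6
```

View pics/w4.png

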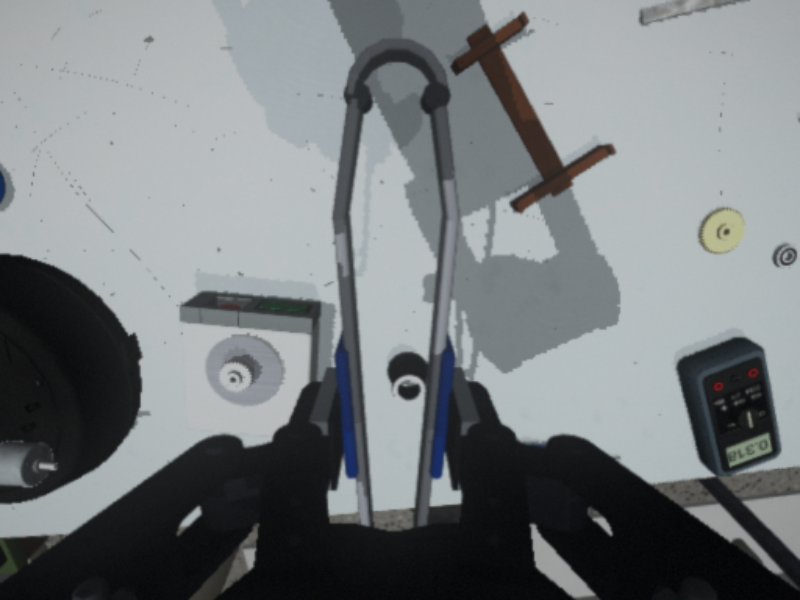

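The wrist view shows the balance's front face at display (180–320, 292–325), the red button at about (232,300) and the gear hub at (235,378). Next I'll measure them.

```bash
python3 - <<'E'
from h import *
w=np.load("w4.npz"); c=get_calibration("wrist"); c["camera_from_world"]=w["T"]; p=w["p"];d=w["d"]
cv2.imwrite("pics/w4c.png",cv2.resize(cv2.cvtColor(p[180:280,110:215],cv2.COLOR_RGB2BGR),None,fx=5.7,fy=5.7,interpolation=cv2.INTER_CUBIC))
hsv=cv2.cvtColor(p,cv2.COLOR_RGB2HSV)
m=cv2.inRange(hsv,(0,80,50),(10,255,255))|cv2.inRange(hsv,(170,80,50),(180,255,255)); m[:,:115]=0;m[:,210:]=0;m[:180]=0;m[215:]=0
n,_,st,ce=cv2.connectedComponentsWithStats(m)
for i in range(1,n):
    if st[i][4]>3: print("red",st[i],ce[i],plane(c,*ce[i],.03).round(4),world(c,*ce[i],d[int(round(ce[i][1])),int(round(ce[i][0]))]).round(4))
# heights map: hub and rim by depth
vv,uu=np.mgrid[180:280,110:205]
W=np.array([world(c,u,v,d[v,u]) for u,v in zip(uu.ravel(),vv.ravel())]);
for lo,hi,n_ in ((.0755,.083,"hub"),(.0715,.0765,"rim"),(.056,.060,"pan"),(.050,.054,"top")):
    k=(W[:,2]>lo)&(W[:,2]<hi); print(n_,k.sum(),W[k].mean(0).round(4),W[k].min(0).round(4),W[k].max(0).round(4), np.median(W[k],0).round(4))
k=(W[:,2]>.049)&(W[:,2]<.0545)
top=k.reshape(vv.shape)
r=cv2.minAreaRect(W[k][:,:2].astype(np.float32)*1000); print(r)
print(T:=np.linalg.inv(w["T"])[:3,3])
E
```

```text
red [143 195  10   2  16] [146.75  195.625] [0.595  0.1014 0.03  ] [0.595  0.1013 0.0299]
hub 214 [0.642  0.1116 0.0776] [0.6289 0.0979 0.0755] [0.6559 0.1246 0.0828] [0.6418 0.1119 0.0763]
rim 261 [0.6418 0.1121 0.0752] [0.6289 0.0964 0.0716] [0.6567 0.1249 0.0765] [0.6406 0.1133 0.0754]
pan 998 [0.6446 0.1141 0.0592] [0.6137 0.0562 0.0561] [0.6789 0.1449 0.06  ] [0.642  0.1164 0.0593]
top 3309 [0.6445 0.1109 0.0531] [0.5835 0.0455 0.05  ] [0.7158 0.1781 0.054 ] [0.638  0.11   0.0532]
((653.340087890625, 111.13348388671875), (112.40235137939453, 120.43795013427734), 78.14568328857422)
[0.49300707 0.25909552 0.41014565]
```

View pics/w4c.png

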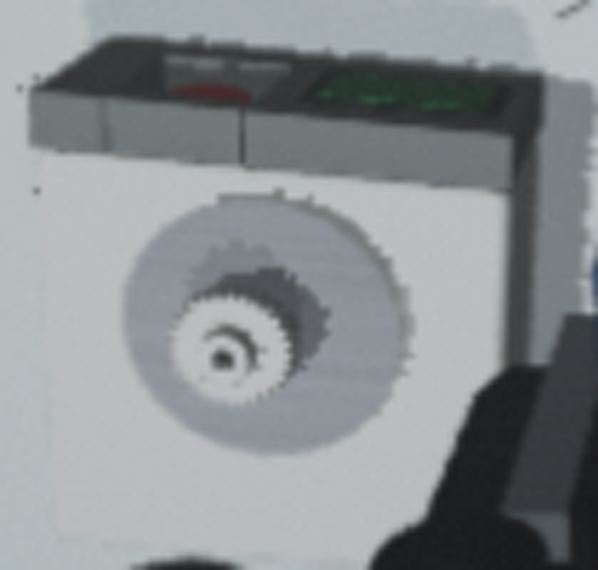

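```bash
cat >> h.py <<'E'
def cloud(c,d,u0,u1,v0,v1):
    vv,uu=np.mgrid[v0:v1,u0:u1]
    W=np.array([world(c,u,v,d[v,u]) if d[v,u]>0 else [9,9,9] for u,v in zip(uu.ravel(),vv.ravel())])
    return W,uu.ravel(),vv.ravel()
def project(c,P):
    q=np.array(c["camera_from_world"])@np.append(P,1); x,y=q[0]/q[2],q[1]/q[2]; s=1+c["k1"]*(x*x+y*y)
    return c["fx"]*x*s+c["cx"],c["fy"]*y*s+c["cy"]
E
python3 - <<'E'
from h import *
w=np.load("w4.npz"); c=get_calibration("wrist"); c["camera_from_world"]=w["T"]; p=w["p"];d=w["d"]
W,U,V=cloud(c,d,110,205,180,280)
k=(W[:,2]>.050)&(W[:,2]<.0545); E=[]
for u in range(122,196):
    q=W[k&(U==u)]
    if len(q): E.append(q[q[:,0].argmin()])
E=np.array(E); f=np.polyfit(E[:,1],E[:,0],1); r=E[:,0]-np.polyval(f,E[:,1]); f=np.polyfit(E[abs(r)<.002][:,1],E[abs(r)<.002][:,0],1)
print("front edge slope dx/dy",f, "heading",-np.arctan(f[0]))
k=(W[:,2]>.056)&(W[:,2]<.0605)&(W[:,1]>.08)
h=cv2.minEnclosingCircle((W[k][:,:2]*1000).astype(np.float32)); print("pan",h)
k=(W[:,2]>.0715)&(W[:,2]<.085); print("gear",cv2.minEnclosingCircle((W[k][:,:2]*1000).astype(np.float32)))
print("gear px",plane(c,150.7,241.05,.074), "hub px",plane(c,110+226/5.7,180+352/5.7,.079))
# tongs in hand
W,U,V=cloud(c,d,200,310,20,330)
th=-0.1105; s=state(); a=2*np.arctan2(s["eef_rot"][1],s["eef_rot"][0])-np.pi; print("heading tool",a)
R=np.array([[np.cos(a),np.sin(a)],[-np.sin(a),np.cos(a)]])
L=np.c_[(W[:,:2]-s["position"][:2])@R.T,W[:,2]-s["position"][2]]
k=(L[:,2]>-.03)&(L[:,2]<.06)
hsv=cv2.cvtColor(p,cv2.COLOR_RGB2HSV)[20:330,200:310].reshape(-1,3)
blue=(hsv[:,0]>105)&(hsv[:,0]<130)&(hsv[:,1]>120)
for n_,kk in (("blue R",k&blue&(L[:,1]<0)),("blue L",k&blue&(L[:,1]>0))): print(n_,kk.sum(),L[kk].min(0).round(4),L[kk].max(0).round(4))
k&=~blue&(abs(L[:,1])<.035)
for x0 in np.arange(-.12,.0,.015):
    kk=k&(L[:,0]>x0)&(L[:,0]<x0+.015)
    if kk.sum()>3:
        q=L[kk]; print(round(x0,3),"ymin/max",q[:,1].min().round(4),q[:,1].max().round(4),"z90",np.percentile(q[:,2],80).round(4),np.median(q[:,2]).round(4), q[:,0].min().round(4))
pos=s["position"]
for n in ("top","scene"):
    cc=get_calibration(n); z=np.load(n+"4.npz")
    P=np.r_[pos[:2]+R.T@[.116,0],pos[2]+.017]; u,v=map(int,project(cc,P)); print(n,u,v,"pred nose",P.round(3))
    Q,uq,vq=cloud(cc,z["d"],u-25,u+25,v-25,v+25)
    l=np.c_[(Q[:,:2]-pos[:2])@R.T,Q[:,2]-pos[2]]; kk=(abs(l[:,2])<.05)&(l[:,0]>.08)&(abs(l[:,1])<.03)
    print(kk.sum(), l[kk].min(0).round(4),l[kk].max(0).round(4),np.median(l[kk],0).round(4))
    b=kk&(l[:,0]>.1); print("front",b.sum(),l[b].mean(0).round(4))
E
```

```text
front edge slope dx/dy [0.20822684 0.56927956] heading -0.2052933237573909
pan ((646.6156005859375, 111.83255004882812), 33.5897102355957)
gear ((642.9749755859375, 110.8504638671875), 14.551321029663086)
gear px [0.64379719 0.1112981  0.074     ] hub px [0.6423812  0.11194267 0.079     ]
heading tool -0.11014856478140223
blue R 613 [-0.0243 -0.017   0.018 ] [ 0.0198 -0.0117  0.0263]
blue L 613 [-0.0243  0.0118  0.018 ] [0.0193 0.0174 0.0256]
-0.12 ymin/max -0.0022 0.0032 z90 0.0206 0.0203 -0.1053
-0.105 ymin/max -0.0126 0.0139 z90 0.0215 0.0207 -0.105
-0.09 ymin/max -0.0142 0.0153 z90 0.0215 0.0208 -0.09
-0.075 ymin/max -0.0164 0.0175 z90 0.0214 0.0208 -0.0748
-0.06 ymin/max -0.0163 0.0172 z90 0.0213 0.0206 -0.06
-0.045 ymin/max -0.0155 0.0168 z90 0.0213 0.0207 -0.045
-0.03 ymin/max -0.0172 0.0178 z90 0.0215 0.0206 -0.03
-0.015 ymin/max -0.0267 0.0289 z90 0.0434 0.0313 -0.015
top 225 139 pred nose [0.683 0.238 0.283]
1 [0.1125 0.0022 0.018 ] [0.1125 0.0022 0.018 ] [0.1125 0.0022 0.018 ]
front 1 [0.1125 0.0022 0.018 ]
scene 275 84 pred nose [0.683 0.238 0.283]
108 [ 0.0804 -0.0137  0.0054] [0.1166 0.007  0.0227] [ 0.095  -0.0072  0.0173]
front 36 [ 0.1073 -0.0052  0.0163]
```

```bash
python3 -m inch '[[[0,0,-0.2,-0.99,-0.95,0,-1],[0,0,-0.2,-0.99,-0.95,0,-1],[0,0,-0.2,-0.99,-0.95,0,-1],[0,0,-0.19,-0.99,-0.95,0,-1],[0,0,0,-1,-0.95,0,-1]]]'
python3 -m inch '[[[0,0,0,0,0,-1,-1],[0,0,0,0,0,-1,-1],[0,0,0,0,0,-1,-1],[0,0,0,0,0,-1,-1],[0,0,0,0,0,-1,-1]]]'
python3 -m inch '[[[0,0,0,0,0,-1,-1],[0,0,0,0,0,-1,-1],[0,0,0,0,0,-1,-1],[0,0,0,0,0,-0.6,-1],[0,0,0,0,0,0,-1]]]'
python3 - <<'E'
from h import *
s=state(); print(s["position"], 2*np.arctan2(s["eef_rot"][1],s["eef_rot"][0])-np.pi)
for n in ("scene","top","wrist"):
    c=get_calibration(n); p,d=grab_frame(n); np.savez(n+"5",p=p,d=d,T=c["camera_from_world"])
c=get_calibration("scene"); z=np.load("scene.npz")
hsv=cv2.cvtColor(z["p"],cv2.COLOR_RGB2HSV)
m=cv2.inRange(hsv,(0,80,50),(10,255,255))|cv2.inRange(hsv,(170,80,50),(180,255,255)); m[:,:265]=0;m[:,330:]=0;m[:170]=0;m[230:]=0
n,_,st,ce=cv2.connectedComponentsWithStats(m)
for i in range(1,n):
    if st[i][4]>3: print("red",st[i],ce[i],plane(c,*ce[i],.03).round(4),world(c,*ce[i],z["d"][int(round(ce[i][1])),int(round(ce[i][0]))]).round(4))
p=np.load("scene5.npz")["p"]; cv2.imwrite("pics/s5.png",cv2.resize(cv2.cvtColor(p[150:260,220:370],cv2.COLOR_RGB2BGR),None,fx=5,fy=5,interpolation=cv2.INTER_CUBIC))
E
```

```text
time: 6.95
position: [0.4432, 0.131, 0.2668]
eef_rot: [0.103, 0.995, 0.0, 0.0]
force: [-0.4, -0.5, -0.3]
width: 0.377
finger_force: 39.7
time: 7.58
position: [0.4441, 0.1318, 0.1411]
eef_rot: [0.102, 0.995, 0.0, 0.0]
force: [-0.2, 1.2, -0.3]
width: 0.381
finger_force: 39.8
time: 8.2
position: [0.4437, 0.1314, 0.0511]
eef_rot: [0.103, 0.995, -0.0, -0.001]
force: [-0.3, 0.7, -0.4]
width: 0.378
finger_force: 39.8
[0.44371667 0.13142025 0.05109182] -0.2059373372976645
red [282 208   6   7  18] [284.5 211. ] [0.5943 0.0974 0.03  ] [0.5973 0.1002 0.0255]
```

View pics/s5.png

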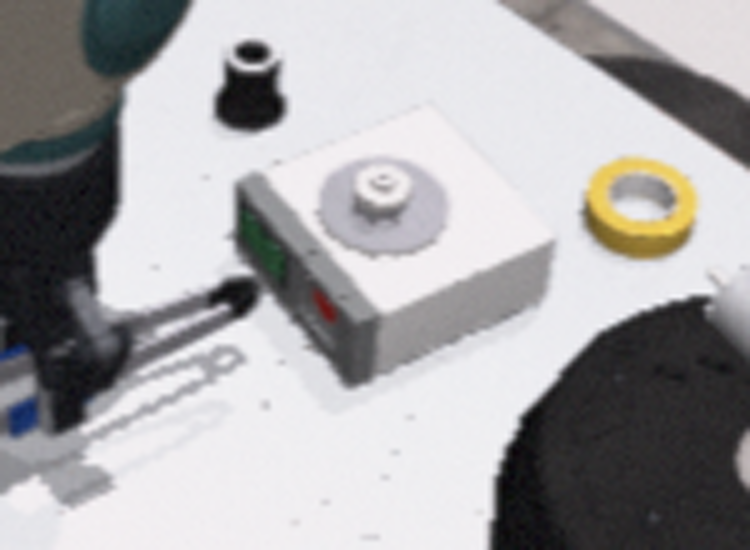

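The scene view shows the shut nose in front of the balance at the height of its upper edge. The red button is at raw (284.5,211), which agrees with the wrist estimate of about (0.5955, 0.0995). I'll lower the tongs and approach.

```bash
python3 -m inch '[[[0,0,0,0,0,-0.7,-1],[0,0,0,0,0,-0.72,-1],[0,0,0,0.45,-0.1,0,-1],[0,0,0,0.45,-0.1,0,-1],[0,0,0,0.4,-0.08,0,-1]]]'
python3 -m inch '[[[0,0,0,0.1,-0.02,0,-1],[0,0,0,0,0,0,-1]]]'
python3 - <<'E'
from h import *
print(state()["position"],state()["force"],state()["moment"])
for n in ("scene","top"):
    p,d=grab_frame(n); np.savez(n+"6",p=p,d=d)
p=np.load("scene6.npz")["p"]; cv2.imwrite("pics/s6.png",cv2.resize(cv2.cvtColor(p[150:260,220:370],cv2.COLOR_RGB2BGR),None,fx=5,fy=5,interpolation=cv2.INTER_CUBIC))
E
```

```text
time: 8.98
position: [0.4787, 0.1242, 0.0175]
eef_rot: [0.103, 0.995, 0.0, 0.001]
force: [-0.1, 0.4, -0.7]
width: 0.382
finger_force: 39.8
time: 9.22
position: [0.4795, 0.1238, 0.0164]
eef_rot: [0.103, 0.995, 0.0, 0.0]
force: [0.4, -0.3, -1.2]
width: 0.381
finger_force: 39.8
[0.47953083 0.1238234  0.01641968] [ 0.3652736  -0.26655357 -1.16177847] [0.06102509 0.00022379 0.0124138 ]
```

View pics/s6.png

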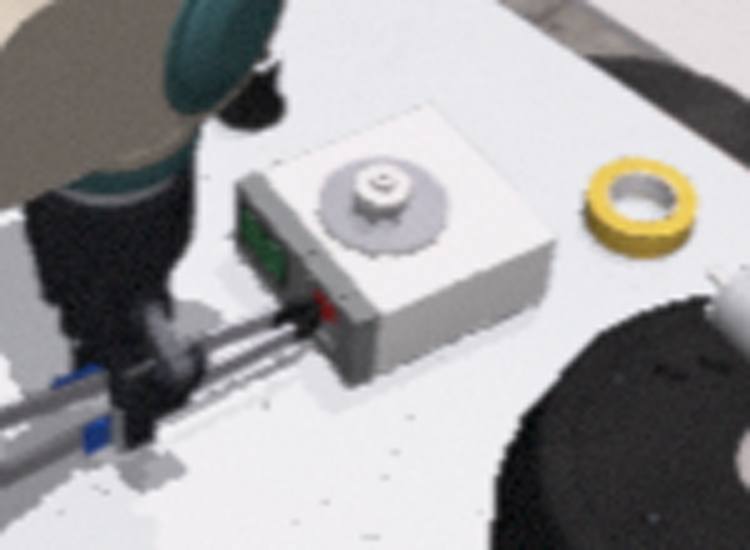

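The nose is at the mouth of the recess, just in front of the red button at crop (325,305). I'll push in small steps and watch the force.

```bash
python3 -m inch '[[[0,0,0,0.12,-0.025,0,-1],[0,0,0,0.12,-0.025,0,-1],[0,0,0,0,0,0,-1]]]'
python3 -m inch '[[[0,0,0,0.1,-0.02,0,-1],[0,0,0,0,0,0,-1]]]'
python3 -m inch '[[[0,0,0,0.08,-0.015,0,-1],[0,0,0,0,0,0,-1]]]'
```

```text
time: 9.7
position: [0.4852, 0.1227, 0.0161]
eef_rot: [0.103, 0.995, 0.0, -0.0]
force: [-1.4, 1.7, -0.5]
width: 0.381
finger_force: 39.7
time: 9.95
position: [0.4877, 0.1222, 0.0161]
eef_rot: [0.103, 0.995, 0.0, -0.0]
force: [-3.4, 0.5, -0.4]
width: 0.379
finger_force: 39.7
time: 10.2
position: [0.4885, 0.1219, 0.0156]
eef_rot: [0.103, 0.995, -0.0, -0.002]
force: [-7.8, 2.2, -0.7]
width: 0.379
finger_force: 39.6
```

The force rose softly from 1.4 to 3.4 N and then jumped to 8 N with little motion, so the button is at its stop. I'll retract, raise, and open part way for the gear.

```bash
python3 -m inch '[[[0,0,0,0,0,0,-1],[0,0,0,-0.4,0.08,0,-1],[0,0,0,-0.7,0.15,0,-1],[0,0,0,-0.7,0.15,0,-1],[0,0,0,0,0,0.8,-1]]]'
python3 -m inch '[[[0,0,0,0.6,0.3,0.8,0.25],[0,0,0,0.6,0.3,0,0.25],[0,0,0,0,0,0,0.25],[0,0,0,0,0,0,0.25]]]'
python3 - <<'E'
from h import *
s=state(); pos=s["position"]; a=2*np.arctan2(s["eef_rot"][1],s["eef_rot"][0])-np.pi; print(pos,a,s["width"])
R=np.array([[np.cos(a),np.sin(a)],[-np.sin(a),np.cos(a)]])
c=get_calibration("wrist"); p,d=grab_frame("wrist"); np.savez("w7",p=p,d=d,T=c["camera_from_world"])
W,U,V=cloud(c,d,180,330,10,335); L=np.c_[(W[:,:2]-pos[:2])@R.T,W[:,2]-pos[2]]
hsv=cv2.cvtColor(p,cv2.COLOR_RGB2HSV)[10:335,180:330].reshape(-1,3)
blue=(hsv[:,0]>105)&(hsv[:,0]<130)&(hsv[:,1]>120); k=(L[:,2]>-.03)&(L[:,2]<.06)
for kk in (k&blue&(L[:,1]<0),k&blue&(L[:,1]>0)): print("blue",kk.sum(),L[kk].min(0).round(4),L[kk].max(0).round(4))
k&=~blue&(abs(L[:,1])<.035)
for x0 in np.arange(-.12,-.02,.02):
    q=L[k&(L[:,0]>x0)&(L[:,0]<x0+.02)]
    if len(q)>3: print(round(x0,3),q[:,1].min().round(4),q[:,1].max().round(4),np.median(q[:,2]).round(4))
z={}
for n in ("scene","top"):
    cc=get_calibration(n); pp,dd=grab_frame(n); np.savez(n+"7",p=pp,d=dd)
    P=np.r_[pos[:2]+R.T@[.105,0],pos[2]+.017]; u,v=map(int,project(cc,P))
    Q,uq,vq=cloud(cc,dd,u-25,u+25,v-25,v+25); l=np.c_[(Q[:,:2]-pos[:2])@R.T,Q[:,2]-pos[2]]
    kk=(l[:,2]>.0)&(l[:,2]<.04)&(l[:,0]>.075)&(abs(l[:,1])<.04)&(l[:,0]<.125)
    for sg in (1,-1):
        q=l[kk&(sg*l[:,1]>0)]
        if len(q): print(n,sg,len(q),q.min(0).round(4),q.max(0).round(4))
pp=np.load("scene7.npz")["p"]; cv2.imwrite("pics/s7.png",cv2.resize(cv2.cvtColor(pp[150:260,220:370],cv2.COLOR_RGB2BGR),None,fx=5,fy=5,interpolation=cv2.INTER_CUBIC))
E
```

```text
time: 10.82
position: [0.4431, 0.1312, 0.0354]
eef_rot: [0.103, 0.995, -0.0, -0.001]
force: [-0.2, -0.0, -0.9]
width: 0.379
finger_force: 39.8
time: 11.32
position: [0.4742, 0.146, 0.056]
eef_rot: [0.103, 0.995, -0.0, -0.0]
force: [-0.0, -0.9, -1.0]
width: 0.624
finger_force: 5.9
[0.47423977 0.14598163 0.05595809] -0.20637768498787734 0.623593793011893
blue 643 [-0.0244 -0.028   0.011 ] [ 0.0196 -0.0208  0.0297]
blue 683 [-0.0244  0.0218  0.0172] [0.0196 0.0281 0.0291]
-0.12 -0.0084 0.0101 0.0239
-0.1 -0.0143 0.0158 0.0242
-0.08 -0.0196 0.0211 0.0242
-0.06 -0.0206 0.0215 0.0242
-0.04 -0.0241 0.0252 0.0243
scene 1 76 [0.0756 0.0185 0.0094] [0.1162 0.0262 0.0255]
scene -1 75 [ 0.0755 -0.034   0.0094] [ 0.1165 -0.0242  0.0267]
top 1 23 [0.0757 0.0225 0.0102] [0.115  0.0276 0.0281]
top -1 11 [ 0.0927 -0.0289  0.    ] [ 0.1242 -0.0169  0.0273]
```

View pics/s7.png

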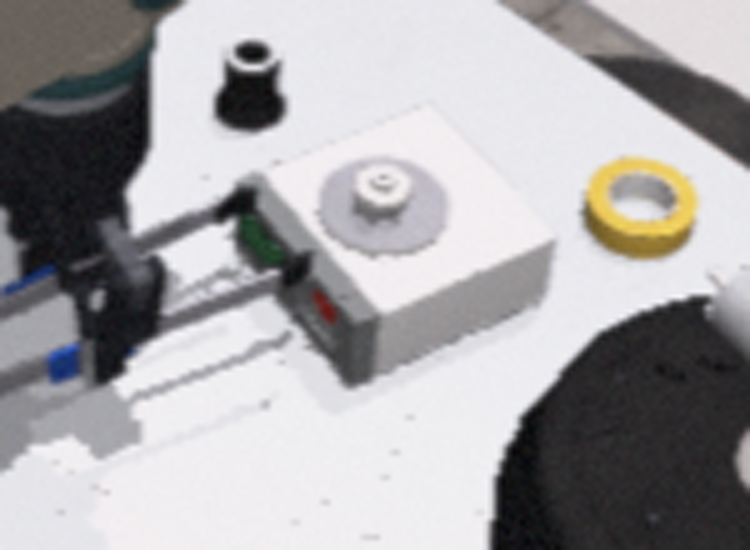

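The jaws are open, level and centred, just in front of the balance. They are at crop (235,200) and (297,265), with the jaw centre at z ≈ 73 mm. I'll slide them in round the gear.

```bash
python3 -m inch '[[[0,0,0,0.5,-0.1,0,0.25],[0,0,0,0.6,-0.12,0,0.25],[0,0,0,0.6,-0.12,0,0.25],[0,0,0,0.5,-0.1,0,0.25],[0,0,0,0.3,-0.06,0,0.25]]]'
python3 -m inch '[[[0,0,0,0.22,-0.045,-0.02,0.25],[0,0,0,0,0,0,0.25]]]'
python3 - <<'E'
from h import *
s=state(); pos=s["position"]; a=2*np.arctan2(s["eef_rot"][1],s["eef_rot"][0])-np.pi; print(pos,a,s["width"],s["force"])
R=np.array([[np.cos(a),np.sin(a)],[-np.sin(a),np.cos(a)]])
for n in ("scene","top"):
    cc=get_calibration(n); pp,dd=grab_frame(n); np.savez(n+"8",p=pp,d=dd)
    P=np.r_[pos[:2]+R.T@[.105,0],pos[2]+.017]; u,v=map(int,project(cc,P))
    Q,uq,vq=cloud(cc,dd,u-25,u+25,v-25,v+25); l=np.c_[(Q[:,:2]-pos[:2])@R.T,Q[:,2]-pos[2]]
    g=pp[vq,uq].astype(int).mean(1)
    kk=(l[:,2]>.012)&(l[:,2]<.04)&(l[:,0]>.075)&(abs(l[:,1])<.04)&(l[:,0]<.125)
    for nm,q in (("dark+",l[kk&(g<90)&(l[:,1]>0)]),("dark-",l[kk&(g<90)&(l[:,1]<0)]),("gear",l[kk&(g>110)&(abs(l[:,1])<.018)])):
        if len(q): print(n,nm,len(q),q.min(0).round(4),q.max(0).round(4),q.mean(0).round(4))
pp=np.load("scene8.npz")["p"]; cv2.imwrite("pics/s8.png",cv2.resize(cv2.cvtColor(pp[160:240,260:340],cv2.COLOR_RGB2BGR),None,fx=7,fy=7,interpolation=cv2.INTER_CUBIC))
E
```

```text
time: 12.1
position: [0.5382, 0.1335, 0.0562]
eef_rot: [0.103, 0.995, 0.0, -0.0]
force: [-0.8, 0.2, -0.4]
width: 0.627
finger_force: 5.9
time: 12.35
position: [0.5429, 0.1326, 0.0557]
eef_rot: [0.103, 0.995, 0.0, -0.0]
force: [-0.3, 0.2, -0.2]
width: 0.628
finger_force: 5.9
[0.5429409  0.13257493 0.05568891] -0.20650048190814685 0.6275359782341525 [-0.28720006  0.21951811 -0.21280616]
scene dark+ 30 [0.0901 0.0181 0.012 ] [0.1134 0.0244 0.026 ] [0.1016 0.0213 0.0188]
scene dark- 24 [ 0.0926 -0.033   0.0138] [ 0.1095 -0.0224  0.027 ] [ 0.1015 -0.0299  0.0205]
scene gear 87 [ 0.0886 -0.0174  0.0123] [0.1154 0.0165 0.0256] [ 0.1009 -0.0052  0.0192]
top dark+ 8 [0.0921 0.0232 0.0165] [0.1097 0.0261 0.0258] [0.1014 0.0244 0.022 ]
top dark- 2 [ 0.1082 -0.0251  0.0172] [ 0.1093 -0.0245  0.0266] [ 0.1088 -0.0248  0.0219]
top gear 38 [ 0.0949 -0.0128  0.0128] [0.1156 0.0105 0.0304] [ 0.106  -0.0002  0.0196]
```

View pics/s8.png

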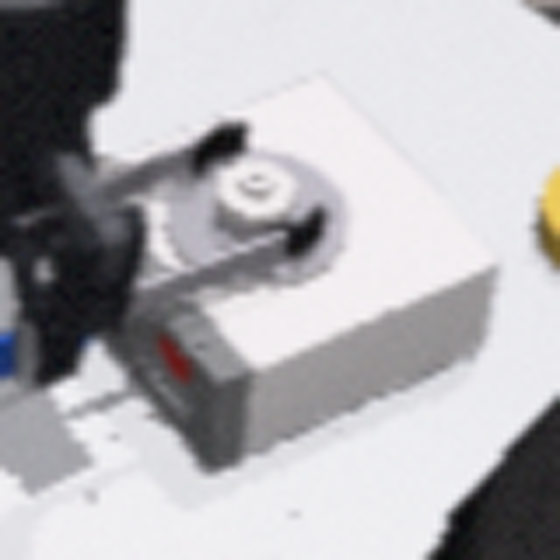

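The jaws straddle the gear evenly: jaw centre and gear centre agree to within 1–2 mm in the same view, with the gear at crop (255,190). I'll nudge forward 1 mm and close.

```bash
python3 -m inch '[[[0,0,0,0.04,-0.01,0,0.1],[0,0,0,0,0,0,-0.05],[0,0,0,0,0,0,-1],[0,0,0,0,0,0,-1],[0,0,0,0,0,0,-1]]]' 32
python3 -m inch '[[[0,0,0,0,0,0,-1],[0,0,0,0,0,0,-1]]]'
```

```text
time: 13.08
position: [0.5439, 0.1324, 0.0559]
eef_rot: [0.103, 0.995, 0.0, 0.0]
force: [-0.4, 0.3, -1.1]
width: 0.495
finger_force: 32.4
time: 13.32
position: [0.5439, 0.1324, 0.0559]
eef_rot: [0.103, 0.995, 0.0, 0.0]
force: [-0.4, 0.5, 0.2]
width: 0.494
finger_force: 32.4
```

The opening of 42 mm matches "on the gear". I'll lift straight up, gently.

```bash
python3 -m inch '[[[0,0,0,0,0,0.1,-1],[0,0,0,0,0,0.2,-1],[0,0,0,0,0,0.3,-1],[0,0,0,0,0,0.4,-1],[0,0,0,0,0,0.5,-1]]]'
python3 -m inch '[[[0,0,0,0,0,0.6,-1],[0,0,0,0,0,0.6,-1],[0,0,0,0,0,0.5,-1],[0,0,0,0,0,0.4,-1],[0,0,0,0,0,0.3,-1]]]'
python3 -m inch '[[[0,0,0,0,0,0.2,-1],[0,0,0,0,0,0,-1],[0,0,0,0,0,0,-1],[0,0,0,0,0,0,-1],[0,0,0,0,0,0,-1]]]'
python3 - <<'E'
from h import *
s=state(); pos=s["position"]; a=2*np.arctan2(s["eef_rot"][1],s["eef_rot"][0])-np.pi; print(pos,s["width"],np.abs(s["dq"]).max())
R=np.array([[np.cos(a),np.sin(a)],[-np.sin(a),np.cos(a)]])
for n in ("scene","top"):
    cc=get_calibration(n); pp,dd=grab_frame(n); np.savez(n+"9",p=pp,d=dd)
    u,v=map(int,project(cc,np.r_[pos[:2]+R.T@[.103,0],pos[2]+.017]))
    Q,uq,vq=cloud(cc,dd,u-25,u+25,v-25,v+25); l=np.c_[(Q[:,:2]-pos[:2])@R.T,Q[:,2]]
    g=pp[vq,uq].astype(int).mean(1); kk=(l[:,2]>.12)&(l[:,2]<.19)&(abs(l[:,0]-.103)<.02)&(abs(l[:,1])<.03)
    for nm,q in (("dark",l[kk&(g<90)]),("gear",l[kk&(g>130)&(abs(l[:,1])<.013)])):
        if len(q):
            A=np.c_[q[:,:2],np.ones(len(q))]; print(n,nm,len(q),q.min(0).round(4),q.max(0).round(4),q.mean(0).round(4))
    if n=="scene": cv2.imwrite("pics/s9.png",cv2.resize(cv2.cvtColor(pp[v-45:v+75,u-50:u+70],cv2.COLOR_RGB2BGR),None,fx=5,fy=5,interpolation=cv2.INTER_CUBIC))
E
```

```text
time: 13.95
position: [0.5439, 0.1324, 0.0942]
eef_rot: [0.103, 0.995, 0.0, 0.0]
force: [0.3, -0.2, -1.8]
width: 0.494
finger_force: 32.5
time: 14.58
position: [0.5439, 0.1324, 0.1539]
eef_rot: [0.103, 0.995, 0.0, 0.0]
force: [-0.2, -0.5, -0.9]
width: 0.494
finger_force: 32.5
time: 15.2
position: [0.5438, 0.1323, 0.1581]
eef_rot: [0.103, 0.995, -0.0, -0.0]
force: [-0.1, -0.3, -0.8]
width: 0.5
finger_force: 32.5
[0.54376702 0.13234609 0.15806509] 0.49972986891092064 0.002153680706389989
scene dark 39 [ 0.0898 -0.0238  0.165 ] [0.1109 0.0154 0.1819] [ 0.1007 -0.0059  0.1759]
scene gear 80 [ 0.0875 -0.0128  0.1673] [0.1164 0.0108 0.1852] [ 0.0997 -0.0019  0.1771]
top dark 2 [0.0994 0.0147 0.1751] [0.1016 0.0152 0.1777] [0.1005 0.0149 0.1764]
top gear 26 [ 0.1006 -0.0115  0.1706] [0.1143 0.0119 0.1842] [0.1087 0.0018 0.1765]
```

View pics/s9.png

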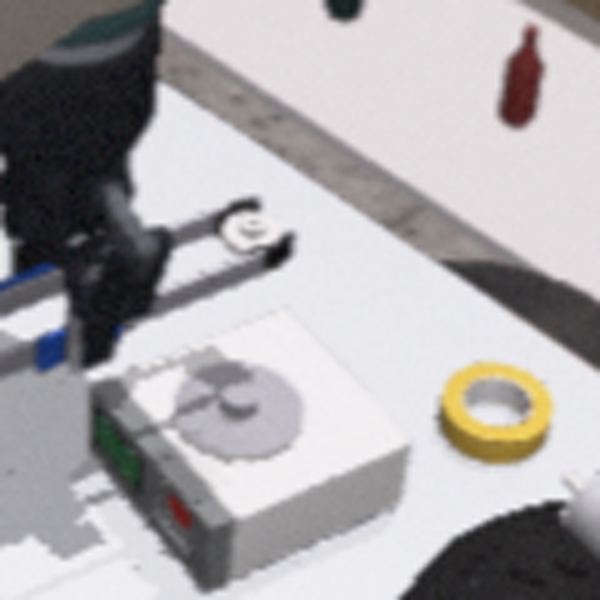

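The gear sits level between the jaws at crop (250,230), about 10 cm above the empty pedestal, and the arm is still. I'll hand in.

```bash
python3 -c "
from station import *
print(close_job())"
```

```text
the job is handed in; nothing more can be done
None
```

I handed the job in at about 15 s of the 48 s: I pressed the button to its stop with the shut tongs (judged by a force jump to 8 N, since the weight record isn't readable), then picked the gear off, and it is held level and still in the jaws about 10 cm above the pedestal.

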